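# Log the sample jar, then present the tube block bore-up over the drip dish

### The arm

A 6-joint arm with a two-finger parallel gripper is mounted at the origin on the work surface. World frame = base frame: x ahead of the robot, y to its left, z up, the work surface at z = 0. Lengths are in m, angles in rad, forces in N, time in s.
With the tool pointing down it reaches from about 0.275 to 1 m from the base axis. Payload 8.4 kg.
Tool frame: the origin (TCP) lies on the centre line of the jaws, within the pads' length; the fingertips stand 14 mm ahead of it and the grasp point (between the pads) lies 5 mm behind it; z points along the fingers, y is the line along which they close (so a half turn about z gives the same grasp; the last joint's range is limited). The gripper opens to 85 mm and grips with 20 to 120 N. Pads are 22 mm wide; open, the fingers measure 114 mm over their backs; the gripper's body (76 mm by 85 mm) begins 54 mm behind the grasp point. The pads swing forward as they close: fully open they stand 13 mm farther back than shut.
Start: joints at [1.133, 0.353, 1.633, -0, 1.155, -0.002], TCP at [0.264, 0.567, 0.245] pointing down, gripper open.
Joint ranges: [-2.63, 2.63], [-0.92, 2.1], [0.06, 2.66], [-1.3, 4.44], [0, 2.69], [-3.02, 3.02]. Speed limits (rad/s): [2.22, 2.22, 2.79, 3.14, 3.14, 3.14].

### API

Orientations are given as a unit quaternion [w, x, y, z].
In Python, from station import robot, optics gives the robot as it stands.
- The arm moves only by the shell command python3 -m inch 'ROWS' [OPENING]. ROWS is JSON, a list that holds one entry, the list of rows, each a list of 6 numbers: the shift along the tool's x, y, z in mm, then the turn, a rotation vector about the tool's x, y, z in degrees. In form: [[[x, y, z, rx, ry, rz], ...]]. A call has 1 to 5 rows; each row is the pose to reach, as a shift and turn from the pose commanded when the call began, along the tool's axes at that moment; what a row does not reach only later rows make up. A row lasts 1/8 s, in which the tool goes at most 62.5 mm and 10.7 degrees, less where a joint would pass 70% of its speed; a pose out of reach is approached as far as the arm can. A call with a gripper value outside its range is refused whole. OPENING is the finger opening in mm, from 0 to 85.4, set as the call begins (- or left out, the last holds). The fingers move at their own pace and stop on an object; the grip force is fixed at half the most. Time passes only in rows, so rows that repeat a pose let the fingers close. It gives the time, the measured TCP pose, the force, the opening and the grip force at its end, in the units of the state.
- robot.state(): the state, without advancing time (a new reading comes with each control period).
- optics.capture(name): name is "scene" or "top" or "wrist"; returns a dict with "color" (420x560x3 uint8, red, green, blue), "depth" (420x560 float32, m along the optical axis (not along the pixel's ray), 0 where there is no reading), "fovy" (degrees; the focal length in pixels is half the picture's height over the tangent of half this angle, whatever the lens; pixels are square), "cx", "cy" (the principal point, pixels), "k1" (the pictures are not rectified: a ray, as slopes to the right and down, at radius r is drawn at 1 + k1 r^2 times it, then the intrinsics apply), "extrinsics" (4x4, takes a point from camera to world coordinates). Camera axes: x right, y down, z forward; pixel columns grow to the right and rows downward; lengths in m; the calibration is good to about 2 mm. A picture is of the moment at which its call begins.
- robot.job_done(): hands the job in; it is judged then, once.
The state is a dict: "clock": time; "joints": joint angles; "qd": joint speeds; "joint_torque": joint torques, N m; "tool_pos": TCP position; "tcp_rot": TCP orientation; "wrist_force": force on the tool from outside, world axes, zero at the start; "wrist_torque": the same for the moment, N m; "opening": finger opening in m; "grasp_force": force on a finger pad.
Only numpy, scipy, OpenCV 4.12 (cv2) and the standard library are available. Lean on these libraries where they do the work, as an engineer would, in place of code of your own. Each camera call takes 0.05 s, during which the arm holds its last target. There are 200 camera calls.

### The job

Get a sample ready for pipetting: first, before moving the metal block, turn the gold-lidded jar with the green mark, where it stands, until the mark faces the scanner's window, and let go of it. Then take the aluminium tube block off its blue rest, find by feel or by eye which end has the blind hole (the other end only has a flat black rubber dot), and hold it with the hole straight up over the middle of the white drip dish, a hand's width or two above it, gripped in the fingers and touching nothing else. Finish while still holding it there, with the jar still facing the scanner and the other jars, bottle, flask, loose lid and weight left undisturbed.

Things in the scene. Friction and masses are not known exactly. Their poses are not given: they have to be found in the camera images.
- scanner: fixed grey scanner block on a black base plate (base 80 x 110 x 10 mm; body 60 deep, 90 wide, 90 mm high in all), origin at the centre of its underside; its dark window with a red line is on its -x side, so it looks along its own -x axis, roughly sideways across the bench at the jar; stands 110 to 125 mm (centre to centre) from the jar
- scan_window (a point): centre of the scanner's window, on its -x face, 50 mm above the bench; axes as the scanner's
- jar: the jar to turn: loose upright glass jar, 56 mm across and 90 mm high, 0.2 kg or so, with a gold lid 60 mm across that is the top 18 mm, white label band and one green mark; origin at the centre of its underside, z up, its +x axis points through the green mark: the mark faces the scanner when the jar's +x axis is along the scanner's +x axis
- jar_mid (a point): centre of that jar, 45 mm above its underside; axes as the jar's; grip it across the lid (lid centre 36 mm higher)
- jar_mark (a point): centre of the green mark on the side of that jar, 28 mm from the jar's axis along its +x, 31 mm up; a green tick on the lid's top lies above it
- rest: fixed blue plastic rest under the block, a 44 x 22 mm bar 25 mm high (top at 25 mm) on a 64 x 32 x 3 mm foot; its long axis is x; origin at the centre of its underside
- block_mid (a point): centre of the loose aluminium tube block: 54 mm long (its x axis) and 36 x 36 mm square, 0.15 kg or so; it starts lying along the rest with its centre 43 mm above the bench. The blind hole, 21 mm wide and 42 mm deep, opens in its +x end; the -x end is solid with a flat black rubber dot of the same width. At the end its +x axis must point straight up. Grip it across its two y faces (36 mm apart), which overhang the rest's bar by 7 mm each side
- dish: fixed white shallow drip dish, 110 mm across and 14 mm high, origin at the centre of its underside
- jar_b: bystander: gold-lidded jar without a green mark, 60 mm across, 90 mm high, loose; origin at the centre of its underside
- jar_c: bystander: another gold-lidded jar without a green mark, 60 mm across, 90 mm high, loose; origin at the centre of its underside
- amber: bystander: amber glass bottle with black cap, 54 mm across, 120 mm high, loose; origin at the centre of its underside
- flask: bystander: small conical glass flask, 64 mm across, 88 mm high, loose; origin at the centre of its underside
- spare_lid: bystander: loose gold lid lying flat on the bench, 60 mm across, 12 mm high; origin at the centre of its underside
- weight: bystander: steel balance weight, 24 mm across, 28 mm high, loose; origin at the centre of its underside
- block: the same block as a body; origin at the centre of its lower side as it lies (18 mm below its centre), axes as above
Things that resemble listed ones, but are neither listed nor needed, are in the scene too. Of the things shaped like the block, the aluminium one is meant.

How it is judged:
On the way:
1. the jar's green mark faces the scanner, the jar stands released where it was, and the block has not been moved yet (angle between the x axis of jar and the x axis of scanner, either way round below 0.38 rad and horizontal distance between jar_mark and scan_window below 0.09 m and angle between jar_mid's own z axis and vertical below 0.1 rad and height (world z) of jar_mid below 0.052 m and distance of jar_mid from where it was at the start of the episode below 0.03 m and contact force between the fingers and jar below 0.1 N and distance of block_mid from where it was at the start of the episode below 0.02 m), for 0.2 s.
At the end, for the whole second after the job is handed in: Block held still in the fingers, hole up within 14 degrees, centre within 40 mm of the dish centre (plan view) and 95 to 330 mm above the bench, touching only the gripper; jar upright within 30 mm of its start, mark within about 22 degrees of facing the scanner (angle between the x axis of jar and the x axis of scanner, either way round below 0.38 rad and horizontal distance between jar_mark and scan_window below 0.09 m and angle between jar_mid's own z axis and vertical below 0.1 rad and height (world z) of jar_mid below 0.052 m and distance of jar_mid from where it was at the start of the episode below 0.03 m and angle between block_mid's own x axis and vertical below 0.25 rad and horizontal distance between block_mid and dish below 0.04 m and height (world z) of block_mid between 0.095 and 0.33 m and contact force between the fingers and block above 1 N and linear speed of block below 0.05 m/s); the arm keeps its last pose, push and grip.
It fails at once if a bystander (jar, bottle, flask, loose lid or weight) is shoved more than 25 mm or knocked over (distance of any of jar_b, jar_c, amber, flask, spare_lid, weight from where it was at the start of the episode above 0.025 m or angle between any of jar_b, jar_c, amber, flask, spare_lid, weight's own z axis and vertical above 0.4 rad).
It fails at once if the marked jar is tipped over (angle between jar_mid's own z axis and vertical above 0.5 rad).
It also fails if it takes over 48 s, if anything falls off the work surface, if the arm or the gripper's body presses on something with over 40 N, if the wrist force passes 120 N, or if a joint passes its speed limit or range.

## Working session

There is one attempt and no reset: what is moved stays moved. The work goes in short steps, Python scripts to look and compute and a shell command to move; the robot and the scene stay as the last step left them, time stands still between calls to the robot, and variables do not carry over. Pictures are saved under pics/ and viewed, at most 10 in all, crops included, and the job is handed in when it is done.

```bash
ls; mkdir -p pics
cat > h.py <<'E'
import numpy as np, cv2
from station import robot, optics
def cap(n,save=None):
    c=optics.capture(n)
    if save: cv2.imwrite('pics/'+save,c['color'][:,:,::-1])
    return c
def K(c):
    f=c['color'].shape[0]/2/np.tan(np.radians(c['fovy'])/2); return f
def rays(c,px):
    px=np.atleast_2d(np.asarray(px,float)); f=K(c)
    d=(px-[c['cx'],c['cy']])/f; u=d.copy()
    for _ in range(10): u=d/(1+c['k1']*(u**2).sum(1,keepdims=True))
    return u
def onplane(c,px,z):
    u=rays(c,px); E=np.array(c['extrinsics']); D=np.c_[u,np.ones(len(u))]@E[:3,:3].T; o=E[:3,3]
    return o+D*((z-o[2])/D[:,2])[:,None]
def cloud(c):
    h,w=c['depth'].shape; yy,xx=np.mgrid[:h,:w]
    u=rays(c,np.c_[xx.ravel(),yy.ravel()]); d=c['depth'].ravel()[:,None]
    E=np.array(c['extrinsics']); P=np.c_[u*d,d]@E[:3,:3].T+E[:3,3]
    P[d[:,0]==0]=np.nan
    return P.reshape(h,w,3)
E
python3 - <<'E'
from h import *
a=cap('scene','s1.png'); b=cap('top','t1.png')
for c in (a,b): print(c['fovy'],c['cx'],c['cy'],c['k1'],np.round(c['extrinsics'],3).tolist())
import pickle; pickle.dump((a,b),open('cap1.pkl','wb'))
print(robot.state())
E
```

```text
pics
54.1356718345076 274.90528545348377 207.4823823768657 0.02045374179475054 [[-0.252, 0.767, -0.591, 1.09], [0.968, 0.211, -0.139, 0.184], [0.018, -0.607, -0.795, 0.75], [0.0, 0.0, 0.0, 1.0]]
50.12896458689585 282.44287880096147 204.09102811367345 -0.0865394729874403 [[-0.023, -0.997, 0.075, 0.495], [-0.999, 0.025, 0.027, 0.038], [-0.028, -0.074, -0.997, 1.279], [0.0, 0.0, 0.0, 1.0]]
{'clock': 0.1, 'joints': array([ 1.13261421e+00,  3.53577993e-01,  1.63400971e+00,  4.67014866e-05,
        1.15517357e+00, -2.39267730e-03]), 'qd': array([ 0.00180196, -0.00087111, -0.00300798, -0.00117072, -0.00078031,
       -0.00097341]), 'joint_torque': array([-3.48996446e-04, -6.06360912e+01, -3.42817891e+01,  2.63415998e-06,
        3.92327594e-03, -2.04024667e-05]), 'tool_pos': array([0.26365411, 0.5662566 , 0.24465871]), 'tcp_rot': array([-1.48519048e-04,  2.16183784e-01,  9.76352513e-01, -5.65524348e-04]), 'wrist_force': array([ 0.76224159,  0.68171761, -0.13034185]), 'wrist_torque': array([-0.04112938, -0.00464235,  0.01739433]), 'grasp_force': 0.0, 'opening': 0.0856208606268976}
```

View pics/s1.png

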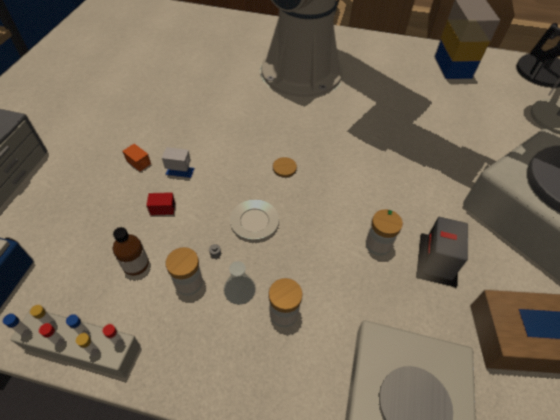

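View pics/t1.png

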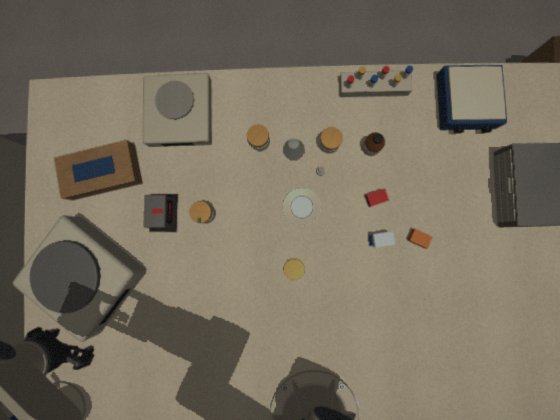

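The scene view shows the marked jar at (386,228) with its tick at (389,212). The scanner is at (445,248), the aluminium block on its blue rest at (177,160), the dish at (255,220) and the spare lid at (285,166). In the top view the jar is at (200,212), the scanner at (159,212), the block at (382,239) and the dish at (302,207).

```bash
python3 - <<'E'
from h import *
import pickle
a,b=pickle.load(open('cap1.pkl','rb'))
P=cloud(b); Q=cloud(a)
def blob(c,mask,near,zs,name,P):
    n,l,s,ct=cv2.connectedComponentsWithStats(mask.astype(np.uint8))
    i=min((i for i in range(1,n) if s[i,4]>3),key=lambda i:np.hypot(*(ct[i]-near)))
    ys,xs=np.where(l==i); r=cv2.minAreaRect(np.c_[xs,ys].astype(np.float32))
    bx=cv2.boxPoints(r)
    print(name,s[i,4],np.round(ct[i],1),'plane',np.round(onplane(c,ct[i],zs)[0],4),'cloud med',np.round(np.nanmedian(P[l==i],0),4))
    print('  box',np.round(onplane(c,bx,zs)[:,:2],4).tolist())
hsv=lambda c:cv2.cvtColor(c['color'],cv2.COLOR_RGB2HSV)
for nm,c,P_,nj,ng in (('top',b,P,(200,212),(200,219)),('scene',a,Q,(387,222),(389,212))):
    H=hsv(c); gold=(H[...,0]>8)&(H[...,0]<24)&(H[...,1]>130)&(H[...,2]>90)
    green=(H[...,0]>38)&(H[...,0]<85)&(H[...,1]>70)
    blob(c,gold,nj,.09,nm+' lid',P_); blob(c,green,ng,.09,nm+' tick',P_)
# geometry from top cloud heights
def top(region,z0,z1,name):
    x0,y0,x1,y1=region; p=P[y0:y1,x0:x1].reshape(-1,3); p=p[(p[:,2]>z0)&(p[:,2]<z1)]
    r=cv2.minAreaRect((p[:,:2]*1000).astype(np.float32)); print(name,len(p),np.round(p.mean(0),4),np.round(np.median(p[:,2]),3),'rect',np.round(r[0],1),np.round(r[1],1),round(r[2],1))
top((135,185,182,240),.075,.1,'scanner')
top((185,195,218,232),.075,.1,'jar')
top((362,225,402,255),.05,.075,'block')
top((405,225,440,255),.03,.08,'orange')
top((360,182,395,212),.03,.08,'red')
top((275,180,330,235),.008,.02,'dish')
top((280,255,310,285),.008,.02,'sparelid')
E
python3 - <<'E'
import cv2,numpy as np
s=cv2.imread('pics/s1.png'); t=cv2.imread('pics/t1.png')
f=lambda im,x,y,w,h,W,H:cv2.resize(im[y:y+h,x:x+w],(W,H),interpolation=cv2.INTER_CUBIC)
cv2.imwrite('pics/c1.png',np.hstack([f(s,150,140,60,45,400,300),f(t,360,220,60,45,400,300)]))
E
```

```text
top lid 329 [200.2 211.2] plane [0.5704 0.2904 0.09  ] cloud med [0.5705 0.2889 0.0889]
  box [[0.5958, 0.3178], [0.5944, 0.2637], [0.5436, 0.2642], [0.5448, 0.3182]]
top tick 8 [198.5 219.5] plane [0.5483 0.2952 0.09  ] cloud med [0.5484 0.2957 0.0905]
  box [[0.5524, 0.2965], [0.5523, 0.2938], [0.5443, 0.2939], [0.5444, 0.2966]]
scene lid 529 [387.  221.8] plane [0.5758 0.2919 0.09  ] cloud med [0.5747 0.2915 0.089 ]
  box [[0.6005, 0.2608], [0.544, 0.2668], [0.5494, 0.3237], [0.605, 0.3156]]
scene tick 12 [389.5 211.7] plane [0.5491 0.2945 0.09  ] cloud med [0.5492 0.2946 0.0899]
  box [[0.5456, 0.2912], [0.544, 0.2971], [0.5516, 0.2978], [0.5533, 0.2919]]
scanner 745 [0.5748 0.4142 0.0881] 0.088 rect [574.6 416. ] [62.3 87. ] 87.8
jar 405 [0.5681 0.2916 0.0884] 0.089 rect [568.4 292.5] [59.4 58.3] 70.0
block 265 [ 0.4863 -0.2003  0.0602] 0.06 rect [ 486.5 -201. ] [36.2 53.6] 6.5
orange 254 [ 0.4856 -0.3084  0.0354] 0.035 rect [ 485.3 -309.1] [54.5 36.2] 64.4
red 236 [ 0.6    -0.1918  0.0353] 0.035 rect [ 599.9 -192.4] [35.2 52.2] 17.0
dish 601 [0.5813 0.0188 0.0114] 0.011 rect [580.4  18.6] [106.1 105.9] 43.7
sparelid 307 [0.4072 0.0442 0.0114] 0.011 rect [408.   43.9] [53.6 57.7] 43.7
```

View pics/c1.png

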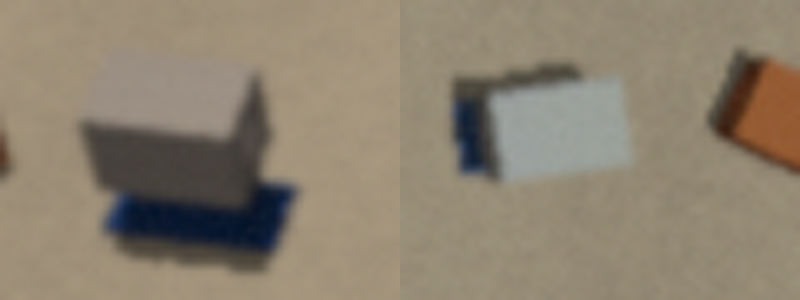

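The jar is at (0.569, 0.2915) and needs about −82° about world z (+82° about the tool axis). The block is at (0.4863, −0.2003) and the dish at (0.5805, 0.0187). Next I move over the jar.

```bash
python3 -m inch '[[[-80,-24,0,0,0,0],[-160,-48,0,0,0,0],[-240,-73,0,0,0,0],[-310,-97,0,0,0,0],[-350,-110,0,0,0,0]]]'
python3 - <<'E'
from h import *
c=cap('wrist','w1.png'); print(K(c),np.round(c['extrinsics'],3).tolist())
P=cloud(c); H=cv2.cvtColor(c['color'],cv2.COLOR_RGB2HSV)
gold=(H[...,0]>8)&(H[...,0]<26)&(H[...,1]>120)&(abs(P[...,2]-.09)<.006)
g=P[gold]; print('lid',gold.sum(),g.mean(0).round(4), np.round(cv2.minEnclosingCircle((g[:,:2]*1000).astype(np.float32)),1) if 0 else cv2.minEnclosingCircle((g[:,:2]*1000).astype(np.float32)))
green=(H[...,0]>38)&(H[...,0]<85)&(H[...,1]>80)&(abs(P[...,2]-.09)<.006)
print('tick',green.sum(),P[green].mean(0).round(4)); print(robot.state()['tool_pos'])
E
```

```text
clock: 0.72
tool_pos: [0.496, 0.3546, 0.2451]
tcp_rot: [-0.0, 0.216, 0.976, -0.0]
wrist_force: [1.1, -0.0, -0.3]
opening: 0.0855
grasp_force: 0.0
310.0569303699127 [[0.422, 0.87, 0.256, 0.431], [0.906, -0.405, -0.119, 0.385], [0.0, 0.282, -0.959, 0.374], [0.0, 0.0, 0.0, 1.0]]
lid 2300 [0.5697 0.2953 0.0898] ((570.9088134765625, 294.7021789550781), 30.156776428222656)
tick 85 [0.5489 0.2963 0.0907]
[0.50092799 0.34977495 0.24508811]
```

View pics/w1.png

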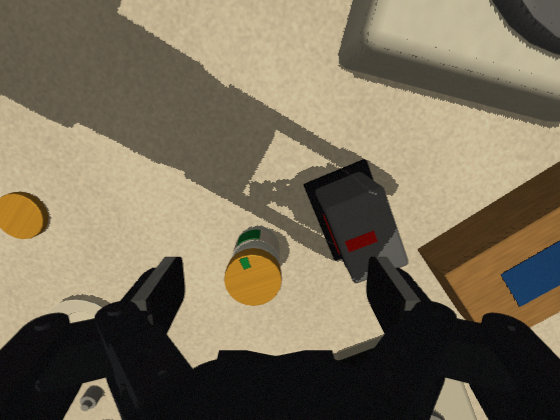

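The wrist view shows the gold lid at (253,278), the green tick at (245,263) and the scanner window with its red line at (360,240). The jar centre refines to about (0.5705, 0.2935) with the tick at about 173°.

```bash
python3 -m inch '[[[0,0,0,0,0,0],[0,0,0,0,0,0]]]'
cat >> h.py <<'E'
from scipy.spatial.transform import Rotation as R
def rel(target):
    s=robot.state(); r=R.from_quat(np.roll(s['tcp_rot'],-1))
    return (r.inv().apply(np.array(target)-s['tool_pos'])*1000).round(1)
E
python3 -c "
from h import *
print(rel([.5705,.2935,.076]))"
```

```text
clock: 1.02
tool_pos: [0.4942, 0.3567, 0.245]
tcp_rot: [-0.0, 0.216, 0.976, -0.0]
wrist_force: [-0.1, -0.2, 1.0]
opening: 0.0852
grasp_force: 0.0
[-96.  -25.  168.9]
```

```bash
python3 -m inch '[[[-48,-13,20,0,0,0],[-96,-25,30,0,0,0],[-96,-25,80,0,0,0],[-96,-25,120,0,0,0],[-96,-25,140,0,0,0]]]' && python3 -m inch '[[[0,0,15,0,0,0],[0,0,29,0,0,0],[0,0,29,0,0,0]]]'
python3 -c "
from h import *
print(rel([.5705,.2935,.076]))"
```

```text
clock: 1.65
tool_pos: [0.5694, 0.2938, 0.103]
tcp_rot: [-0.001, 0.215, 0.977, -0.001]
wrist_force: [-0.8, 0.3, -0.7]
opening: 0.0856
grasp_force: 0.0
clock: 2.02
tool_pos: [0.5711, 0.2932, 0.0759]
tcp_rot: [-0.0, 0.216, 0.976, -0.0]
wrist_force: [-0.0, -0.1, 0.2]
opening: 0.0853
grasp_force: 0.0
[ 0.7  0.  -0.1]
```

```bash
python3 -m inch '[[[0,0,0,0,0,0],[0,0,0,0,0,0],[0,0,0,0,0,0],[0,0,0,0,0,0]]]' 52
```

```text
clock: 2.52
tool_pos: [0.5723, 0.2934, 0.0777]
tcp_rot: [0.001, 0.216, 0.976, 0.001]
wrist_force: [-1.0, 0.8, 6.3]
opening: 0.0583
grasp_force: 64.5
```

Gripped. Now the turn of 84°.

```bash
python3 -m inch '[[[0,0,0,0,0,9],[0,0,0,0,0,18],[0,0,0,0,0,27],[0,0,0,0,0,36],[0,0,0,0,0,45]]]'; python3 -m inch '[[[0,0,0,0,0,9],[0,0,0,0,0,18],[0,0,0,0,0,27],[0,0,0,0,0,36],[0,0,0,0,0,39]]]'; python3 -m inch '[[[0,0,0,0,0,0],[0,0,0,0,0,0]]]';  python3 -m inch '[[[0,0,0,0,0,0],[0,0,0,0,0,0],[0,0,0,0,0,0],[0,0,0,0,0,0]]]' 85
```

```text
clock: 3.15
tool_pos: [0.5723, 0.2932, 0.0777]
tcp_rot: [0.001, 0.575, 0.818, 0.001]
wrist_force: [0.3, -1.1, 6.9]
opening: 0.0583
grasp_force: 64.8
clock: 3.78
tool_pos: [0.5724, 0.2935, 0.0777]
tcp_rot: [0.0, 0.815, 0.58, 0.001]
wrist_force: [0.4, -1.0, 5.5]
opening: 0.0584
grasp_force: 64.8
clock: 4.03
tool_pos: [0.5724, 0.2935, 0.0777]
tcp_rot: [0.0, 0.814, 0.581, 0.001]
wrist_force: [-1.1, 0.5, 6.0]
opening: 0.058
grasp_force: 64.8
clock: 4.53
tool_pos: [0.5713, 0.293, 0.0762]
tcp_rot: [-0.0, 0.814, 0.581, -0.0]
wrist_force: [-0.5, -0.4, 0.4]
opening: 0.0848
grasp_force: 0.0
```

```bash
python3 -m inch '[[[0,0,-40,0,0,0],[0,0,-80,0,0,0],[0,0,-130,0,0,0],[0,0,-155,0,0,0],[0,0,-155,0,0,0]]]'
python3 - <<'E'
from h import *
c=cap('wrist','w2.png')
P=cloud(c); H=cv2.cvtColor(c['color'],cv2.COLOR_RGB2HSV)
z=abs(P[...,2]-.09)<.006
g=P[(H[...,0]>8)&(H[...,0]<26)&(H[...,1]>120)&z]; o=cv2.minEnclosingCircle((g[:,:2]*1000).astype(np.float32))
t=P[(H[...,0]>38)&(H[...,0]<85)&(H[...,1]>80)&z].mean(0)[:2]*1000
print('lid',o,'tick',t,'ang',np.degrees(np.arctan2(*(t-o[0])[::-1])))
b=cap('top'); P=cloud(b); 
p=P[195:232,185:218].reshape(-1,3); p=p[(p[:,2]>.075)&(p[:,2]<.1)]; print(p.mean(0))
H=cv2.cvtColor(b['color'],cv2.COLOR_RGB2HSV); m=(H[...,0]>38)&(H[...,0]<85)&(H[...,1]>70); m[:, :180]=0; m[:,222:]=0;m[:190]=0;m[235:]=0
print(P[m].mean(0),m.sum())
print(robot.state()['tool_pos'])
E
```

```text
clock: 5.15
tool_pos: [0.5725, 0.2936, 0.2336]
tcp_rot: [0.0, 0.814, 0.581, 0.002]
wrist_force: [-0.2, -0.7, -0.5]
opening: 0.0849
grasp_force: 0.0
lid ((673.1998291015625, 213.58509826660156), 158.72781372070312) tick [572.49257137 316.95901358] ang 134.25137861810845
[0.57099901 0.28950807 0.0883009 ]
[0.59077155 0.27370671 0.27793185] 6
[0.57095685 0.29285194 0.23046922]
```

View pics/w2.png

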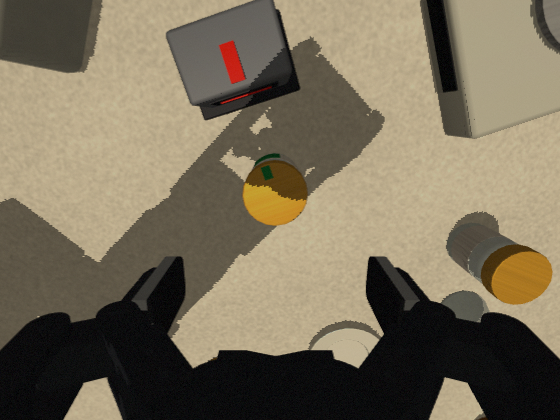

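The lid at (275,193) has its tick at (267,173), pointing to the scanner: the tick is at 86.5° and the scanner axis at 88°. The jar is done and released. Next I move to look at the block's +y end.

```bash
python3 -c "
from h import *
print(rel([.473,-.06,.22]))"
```

```text
[-365.5   22.    10.7]
```

```bash
python3 -m inch '[[[-60,4,0,0,0,0],[-120,7,0,0,0,-5],[-180,11,0,0,0,-10],[-240,15,0,0,0,-15],[-300,18,0,0,0,-20]]]'; python3 -m inch '[[[-20,2,0,0,0,-5],[-40,4,0,0,-5,-5],[-50,4,0,0,-15,-5],[-50,4,0,0,-25,-5],[-50,4,0,0,-34,-5]]]';python3 -m inch '[[[0,0,0,0,0,0],[0,0,0,0,0,0]]]'
python3 - <<'E'
from h import *
c=cap('wrist','w3.png'); P=cloud(c)
E
cat > /dev/null
```

```text
clock: 5.88
tool_pos: [0.4893, 0.0018, 0.2296]
tcp_rot: [-0.001, 0.7, 0.715, -0.001]
wrist_force: [1.0, -0.1, 0.4]
opening: 0.085
grasp_force: 0.0
clock: 6.5
tool_pos: [0.4954, -0.0465, 0.2304]
tcp_rot: [0.21, 0.638, 0.711, -0.207]
wrist_force: [0.7, -0.5, -1.7]
opening: 0.085
grasp_force: 0.0
clock: 6.75
tool_pos: [0.4954, -0.0463, 0.2304]
tcp_rot: [0.207, 0.639, 0.712, -0.205]
wrist_force: [0.3, -0.4, 0.7]
opening: 0.0851
grasp_force: 0.0
```

View pics/w3.png

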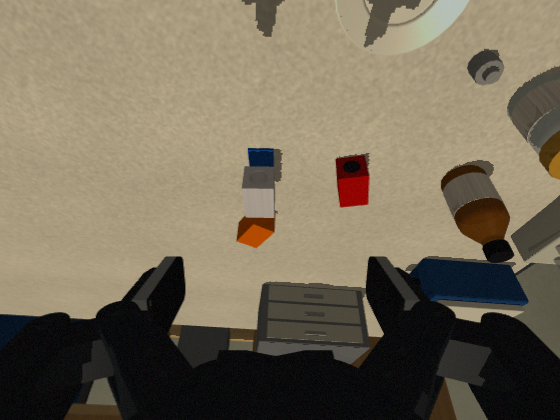

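The block is at (258,190), with its +y end face near (258,178) showing a faint grey circle. I crop that, and check the depth there.

Run:
```python
from h import *
c=cap('wrist'); im=c['color'][:,:,::-1]
x,y,w,h=230,140,60,80
z=cv2.resize(im[y:y+h,x:x+w],(450,600),interpolation=cv2.INTER_CUBIC)
cv2.imwrite('pics/w3c.png',z)
P=cloud(c); 
th=np.array([-.113,.994])
for v in range(162,192,2): print(v,[ '%.0f/%.0f'%(((P[v,u,:2]-[.4863,-.2003])@th)*1000,P[v,u,2]*1000) for u in range(245,274,3)])
```

```text
162 ['10/-1', '11/1', '13/3', '25/16', '24/15', '24/15', '25/16', '25/16', '23/13', '13/3']
164 ['7/-0', '7/-0', '24/18', '25/19', '25/20', '25/19', '25/19', '25/19', '20/14', '9/2']
166 ['27/26', '28/26', '28/27', '27/25', '27/26', '27/25', '28/26', '28/26', '27/25', '27/25']
168 ['28/30', '28/30', '28/30', '28/29', '28/30', '27/29', '29/30', '28/30', '28/29', '29/30']
170 ['28/33', '29/34', '28/33', '28/33', '29/34', '27/32', '27/32', '28/33', '27/32', '28/33']
172 ['27/36', '27/36', '27/36', '26/34', '25/33', '24/32', '25/33', '28/36', '28/36', '27/35']
174 ['27/39', '28/40', '26/37', '22/34', '21/33', '20/32', '22/33', '25/37', '28/39', '28/40']
176 ['28/43', '29/44', '23/38', '18/33', '18/33', '16/31', '19/34', '23/38', '27/42', '28/43']
178 ['28/46', '27/46', '20/39', '16/34', '14/33', '14/32', '16/34', '18/36', '27/45', '28/46']
180 ['28/50', '27/49', '16/38', '12/34', '11/33', '10/32', '11/33', '28/49', '28/49', '28/50']
182 ['29/54', '27/52', '28/53', '10/35', '8/33', '6/32', '8/33', '28/52', '28/52', '28/53']
184 ['28/56', '28/56', '27/55', '27/55', '29/57', '28/56', '27/55', '28/55', '28/56', '27/55']
186 ['29/60', '27/58', '27/58', '27/58', '27/58', '28/59', '27/58', '28/59', '28/59', '28/58']
188 ['27/61', '27/61', '28/62', '27/61', '26/60', '27/61', '26/60', '27/61', '27/61', '27/61']
190 ['23/61', '24/61', '23/61', '23/61', '24/61', '23/61', '24/61', '24/61', '24/61', '23/61']
```

View pics/w3c.png

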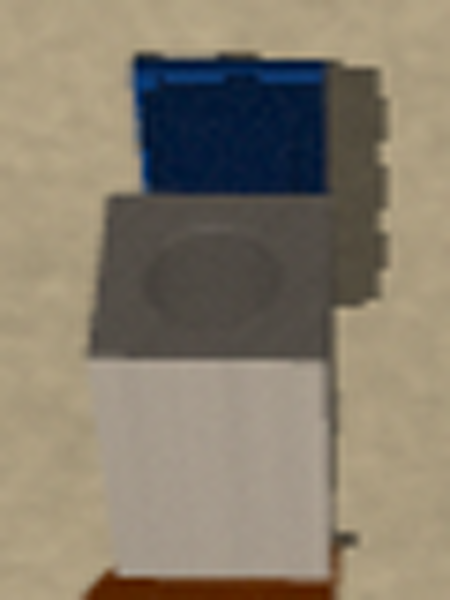

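The depth at the +y end face drops back inside the circle to about 22 mm, so the hole is in the +y end. I will grasp with the present 34° tilt, so the later 90° turn is shared around vertical. I refine the block pose and the approach.

Run:
```python
from h import *
c=cap('wrist'); P=cloud(c)
p=P[180:225,235:285].reshape(-1,3); p=p[(p[:,2]>.057)&(p[:,2]<.066)]
r=cv2.minAreaRect((p[:,:2]*1000).astype(np.float32)); print(r,len(p),np.median(p[:,2]))
s=robot.state(); r=R.from_quat(np.roll(s['tcp_rot'],-1)); M=r.as_matrix(); print(M.round(3)); print(s['joints'].round(3))
B=np.array([.4863,-.2003,.043]); z=M[:,2]
print('y ang',np.degrees(np.arctan2(M[1,1],M[0,1])))
for back in (.09,-.005): print(back,rel(B-z*back))
```

```text
((485.7602233886719, -199.42330932617188), (35.70677947998047, 55.83330154418945), 5.391459941864014) 975 0.06093756358429081
[[-0.096  0.995  0.035]
 [ 0.825  0.099 -0.557]
 [-0.557 -0.025 -0.83 ]]
[ 0.27   0.249  1.957 -0.638  1.16   0.493]
y ang 5.656614684420851
0.09 [-20.4 -19.8 151.3]
-0.005 [-20.4 -19.8 246.3]
```

```bash
python3 -m inch '[[[-20,-20,40,0,0,0],[-20,-20,90,0,0,0],[-20,-20,140,0,0,0],[-20,-20,180,0,0,0],[-20,-20,200,0,0,0]]]' 85; python3 -m inch '[[[0,0,23,0,0,0],[0,0,46,0,0,0],[0,0,46,0,0,0]]]'
python3 -c "
from h import *
s=robot.state(); M=R.from_quat(np.roll(s['tcp_rot'],-1)).as_matrix(); print(rel(np.array([.4861,-.2,.043])+.005*M[:,2]))"
```

```text
clock: 7.52
tool_pos: [0.4839, -0.1783, 0.0759]
tcp_rot: [0.207, 0.64, 0.711, -0.205]
wrist_force: [1.1, 0.4, 0.8]
opening: 0.0853
grasp_force: 0.0
clock: 7.9
tool_pos: [0.4856, -0.2034, 0.0384]
tcp_rot: [0.208, 0.64, 0.711, -0.205]
wrist_force: [0.4, 0.8, -0.3]
opening: 0.085
grasp_force: 0.0
[ 0.2  0.8 -0.7]
```

```bash
python3 -m inch '[[[0,0,0,0,0,0],[0,0,0,0,0,0],[0,0,0,0,0,0],[0,0,0,0,0,0],[0,0,0,0,0,0]]]' 25; python3 -m inch '[[[0,0,0,0,0,0],[-12,0,-17,0,0,0],[-40,0,-60,0,0,0],[-72,0,-108,0,0,0],[-95,0,-142,0,0,0]]]'
python3 -c "
from h import *
print(robot.state()['joints'].round(2), rel([.5805,.0187,.25]))"
```

```text
clock: 8.52
tool_pos: [0.487, -0.2019, 0.0398]
tcp_rot: [0.209, 0.639, 0.712, -0.205]
wrist_force: [-1.2, 2.7, 7.5]
opening: 0.0359
grasp_force: 59.0
clock: 9.15
tool_pos: [0.491, -0.2007, 0.2123]
tcp_rot: [0.209, 0.639, 0.712, -0.204]
wrist_force: [0.6, 0.1, -2.7]
opening: 0.0354
grasp_force: 60.1
[-0.04  0.24  2.02 -0.75  0.96  0.32] [ 151.1  110.2 -150.2]
```

```bash
python3 -m inch '[[[15,11,-15,0,9,0],[30,22,-30,0,18,0],[45,33,-45,0,27,0],[60,44,-60,0,36,0],[75,55,-75,0,45,0]]]'; python3 -m inch '[[[0,0,0,0,9,0],[0,0,0,0,18,0],[0,0,0,0,27,0],[0,0,0,0,36,0],[0,0,0,0,45,0]]]'; python3 -m inch '[[[0,0,0,0,0,0],[0,0,0,0,0,0]]]'
python3 -c "
from h import *
s=robot.state(); M=R.from_quat(np.roll(s['tcp_rot'],-1)).as_matrix(); print(M.round(3))
print(s['joints'].round(2), rel([.5805,.0187,.25]))"
```

```text
clock: 9.78
tool_pos: [0.536, -0.091, 0.2297]
tcp_rot: [-0.081, 0.668, 0.738, 0.058]
wrist_force: [-0.4, 0.0, -2.2]
opening: 0.0355
grasp_force: 60.0
clock: 10.4
tool_pos: [0.5357, -0.0924, 0.2291]
tcp_rot: [-0.357, 0.596, 0.65, 0.309]
wrist_force: [-0.2, 0.8, -2.4]
opening: 0.0354
grasp_force: 60.1
clock: 10.65
tool_pos: [0.5356, -0.0919, 0.2288]
tcp_rot: [-0.355, 0.597, 0.651, 0.306]
wrist_force: [0.0, -0.1, -1.3]
opening: 0.0353
grasp_force: 60.2
[[-0.036  0.995 -0.097]
 [ 0.56   0.1    0.822]
 [ 0.827 -0.025 -0.561]]
[-0.57  0.6   1.64  0.7   1.64 -0.88] [77.9 55.2 74.6]
```

```bash
python3 -m inch '[[[26,18,25,0,0,0],[50,36,48,0,0,0],[70,50,67,0,0,0],[78,55,75,0,0,0],[78,55,75,0,0,0]]]'; python3 -m inch '[[[0,0,0,0,0,0],[0,0,0,0,0,0],[0,0,0,0,0,0]]]'
python3 - <<'E'
from h import *
a=cap('scene'); b=cap('top')
f=lambda im,x,y,w,h:cv2.resize(im[y:y+h,x:x+w,::-1],(400,400),interpolation=cv2.INTER_CUBIC)
cv2.imwrite('pics/f1.png',np.hstack([cv2.resize(a['color'][:,:,::-1],(400,300)),cv2.resize(b['color'][:,:,::-1],(400,300))]))
cv2.imwrite('pics/f2.png',np.hstack([f(a['color'],200,100,120,120),f(b['color'],250,150,100,100)]))
P=cloud(b); q=P[160:250,250:350].reshape(-1,3); q=q[q[:,2]>.15]
t=q[(abs(q[:,0]-.58)<.03)&(abs(q[:,1]-.02)<.03)]; print(len(t),np.percentile(t[:,2],[5,50,95]).round(3),t.mean(0).round(3))
p=P[195:232,185:218].reshape(-1,3); p=p[(p[:,2]>.075)&(p[:,2]<.1)]; print('jar',p.mean(0))
H=cv2.cvtColor(b['color'],cv2.COLOR_RGB2HSV); m=(H[...,0]>38)&(H[...,0]<85)&(H[...,1]>70)&(abs(P[...,2]-.09)<.006); print('tick',P[m].mean(0),m.sum())
E
```

```text
clock: 11.28
tool_pos: [0.58, 0.0196, 0.2509]
tcp_rot: [-0.355, 0.596, 0.652, 0.306]
wrist_force: [0.5, -0.8, -1.6]
opening: 0.0352
grasp_force: 60.3
clock: 11.65
tool_pos: [0.5801, 0.018, 0.2499]
tcp_rot: [-0.356, 0.597, 0.65, 0.307]
wrist_force: [0.3, 0.4, -1.5]
opening: 0.0353
grasp_force: 60.3
453 [0.235 0.275 0.281] [0.579 0.012 0.267]
jar [0.5698411  0.29263664 0.08829732]
tick [0.57164525 0.31558859 0.08873469] 9
```

View pics/f1.png

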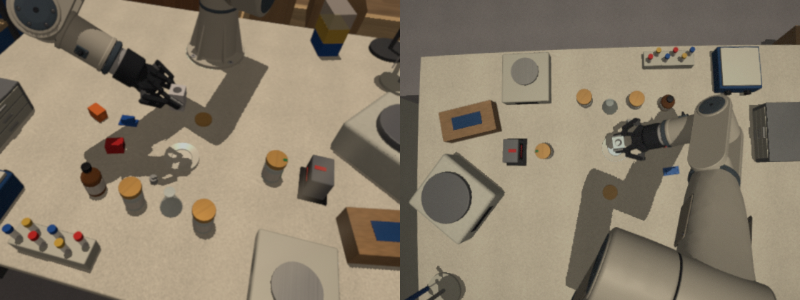

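View pics/f2.png

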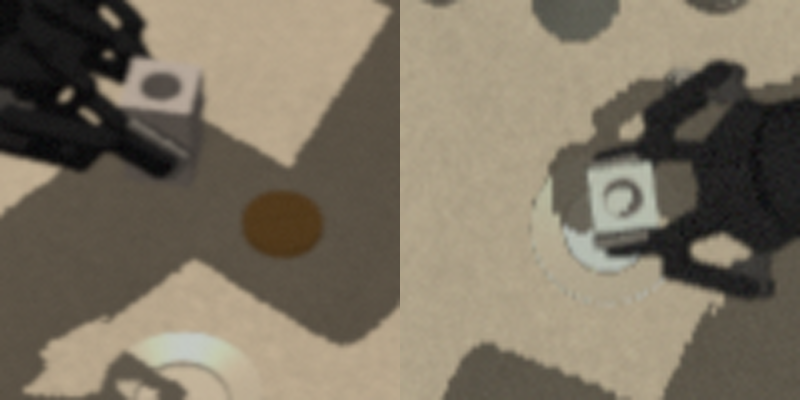

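The crops show the hole facing up at (162,86) in the scene view and (622,198) in the top view. The block is held over the dish, and the jar's tick still faces the scanner.

```bash
python3 -c "
from station import robot
print(robot.job_done())"
```

```text
the job is handed in; nothing more can be done
None
```

I handed the job in at about 12 s. The jar's green mark faces the scanner to within about 2–4°, and the block is held hole-up about 250 mm above the bench, within 1 cm of the dish centre. Nothing else looked disturbed in the final pictures, and the hand-in call returned no verdict.

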